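# Seat the shelf board of the cup-game stand

### The arm

A 6-joint arm with a two-finger parallel gripper is mounted at the origin on the work surface. World frame = base frame: x ahead of the robot, y to its left, z up, the work surface at z = 0. Lengths are in m, angles in degrees, forces in N, time in s.
With the tool pointing down it reaches from about 0.275 to 0.85 m from the base axis. Payload 5.2 kg.
Tool frame: the origin (TCP) lies on the centre line of the jaws, within the pads' length; the fingertips stand 14 mm ahead of it and the grasp point (between the pads) lies 5 mm behind it; z points along the fingers, y is the line along which they close (so a half turn about z gives the same grasp; the last joint's range is limited). The gripper opens to 85 mm and grips with 20 to 120 N. Pads are 22 mm wide; open, the fingers measure 114 mm over their backs; the gripper's body (76 mm by 85 mm) begins 54 mm behind the grasp point. The pads swing forward as they close: fully open they stand 13 mm farther back than shut.
Start: joints at [60.688, 14.817, 87.949, -0, 77.235, -11.62], TCP at [0.167, 0.524, 0.245] pointing down, gripper open.
Joint ranges: [-179.93, 179.93], [-52.35, 119.4], [10.71, 147.94], [-69.91, 249.91], [12.55, 155.21], [-178.61, 178.61]. Speed limits (degrees/s): [147.25, 147.25, 180, 180, 180, 180].

### API

Orientations are given as a 3x3 rotation matrix whose columns are the frame's x, y, z axes.
In Python, from plant import arm, claw, eyes, job gives the robot as it stands. The module is installed in compiled form; this text tells all that it offers. Calls block until the motion is done:
- arm.goto(position, orientation): joint-space move of the TCP to a pose.
- arm.movel(position, max_speed=0.15, rot=None): straight line of the TCP; rot=None keeps the orientation; max_speed is the mean speed in m/s.
- arm.move_joints(angles): joint-space move.
- claw.ungrasp() and claw.clamp(grasp_force=None): open the fingers fully, or close them until they stop; grasp_force is the grip in N (None keeps the last).
- arm.hold(seconds).
- arm.ik(position, orientation): joint angles nearest the present ones, or None.
- arm.get_state(): the state.
- eyes.grab_frame(name): name is "scene" or "top" or "wrist"; returns (picture, depth): 400x640x3 uint8, red, green, blue; 400x640 float32, m along the optical axis (not along the pixel's ray), 0 where there is no reading.
- eyes.camera_info(name): a dict with "K" (3x3 intrinsics, pixels), "rvec" (rotation vector, rad) and "tvec" (3), from world to camera coordinates, as OpenCV has them. Camera axes: x right, y down, z forward; pixel columns grow to the right and rows downward; lengths in m; the calibration is good to about 2 mm. A picture is of the moment at which its call begins: read the wrist's pose just before it. camera_info takes no time and is no camera call; for the wrist camera it gives the pose at the moment of the call.
A pose or a line that the arm cannot do raises arm.IKError and nothing moves.
- job.hand_in(): hands the job in; it is judged then, once.
The state is a dict: "time_s": time; "joint_pos": joint angles; "dq": joint speeds; "effort": joint torques, N m; "ee_pos": TCP position; "tool_rot": TCP orientation; "force": force on the tool from outside, world axes, zero at the start; "wrist_torque": the same for the moment, N m; "grip_width": finger opening in m; "grasp_force": force on a finger pad.
Only numpy, scipy, OpenCV 4.12 (cv2) and the standard library are available. Lean on these libraries where they do the work, as an engineer would, in place of code of your own. Each camera call takes 0.05 s, during which the arm holds its last target. There are 200 camera calls.

### The job

With a fingertip, push the wooden shelf board along the rails of the low stand until it drops into its notches and lies flush with the sides, keeping the small paper cup standing on it. Then, with the fingertip, push the peg of the wooden turn button so that the button lies straight across over the board. Do not lift the board, leave everything else where it stands, and take the hand clear.

Things in the scene. Friction and masses are not known exactly. Their poses are not given: they have to be found in the camera images.
- stand: low wooden display stand, fixed, 410 long, 214 wide (all in mm). Origin: on the table, mid-width; x along its rails, from the open end (x -190) to the stop bar (near face x +204); z up. Rails: top 50 above the table, 72 clear between them, nothing across the open end above 10. Outside each rail a side cheek 20 thick (|y| 87 to 107), top at 71.
- seat (a point): centre of the board's top face when it has dropped in: (70, 0, 71) mm in the stand's frame, flush with the cheeks, play 3 mm along x. Below, each rail has two notches 7 mm deep, 22 mm long: in the outer half of its width at stand x = +150 mm, in the inner half at x = -10 mm.
- board_top (a point): centre of the top face of the loose plywood shelf board, 200 mm (along the rails) x 170 x 18, 0.2 to 0.45 kg, axes like the stand's. Sliding, its top is 78 mm above the table, 7 mm proud of the cheeks. Starts 70 to 140 mm short of the seat; slides with 1 to 4 N; pushed fast it can skip the notches.
- board_end (a point): centre of the board's trailing end face (towards the open end of the stand), 170 mm wide, 18 mm tall: push here, towards the stand's +x. The board has four feet 10 mm tall, 16 mm long, 80 mm ahead of and behind its centre: the leading pair runs on the outer halves of the rails, the trailing pair on the inner, so all four drop in together.
- button (a joint): wooden turn button on top of the cheek at the stand's -y side: an arm 13 mm wide, 6 thick. 0 rad: along the cheek, pointing to the stand's -x; starts at -0.35 to 0 (arm's end outwards). Grows as the arm swings in over the board, clockwise from above; 1.57: straight across, arm to +y; stop at 1.6. Under 1 N at the peg; stays where left.
- button_pivot (a point): pivot of the turn button, at (30, -98, 73) mm in the stand's frame, at the underside of the arm, which is 2 mm above the cheek: it passes over the board only once the board has dropped in.
- button_peg (a point): middle of the upright round peg on the turn button, 16 mm across, 26 mm tall (from 79 to 105 mm above the table), 55 mm from the pivot; push it sideways.
- cup_shelf: small upturned paper cup standing loose on the board, 62 mm across at the foot, 62 mm tall; origin at the centre of its foot. It rides along on the leading half of the board.
- cup_a: upturned paper cup, 74 mm across at the foot, 90 mm tall, on the table close to the stand; origin at the centre of its underside
- cup_b: another such cup; origin at the centre of its underside
- cup_c: another such cup; origin at the centre of its underside
- stamp: red ink stamp, 30 mm across, 42 mm tall, standing beside the stand; origin at the centre of its underside
- pumpkin: orange toy pumpkin, 72 mm across, 56 mm tall, near the open end of the stand; origin at the centre of its underside
- glue: slim glue bottle, 32 mm across, 100 mm tall, just beyond the stop end of the stand; origin at the centre of its underside
There are look-alikes about, which are no part of the job. What is shaped like the cup_shelf but purple is not meant.

How it is judged (in metres and radians):
On the way, in this order (a step that is already met when the one before it is completed fails the run):
1. the board has dropped into its notches (x of board_top in the frame of stand between 0.063 and 0.077 m and z of board_top in the frame of stand below 0.0735 m and angle between board_top's own z axis and vertical below 0.03 rad), for 0.1 s.
2. the turn button lies across over the board (value of joint button above 1.3 rad), for 0.1 s.
At the end, for the whole second after the job is handed in: The board lies in its notches (top within 2.5 mm of flush with the cheeks, within 7 mm of its place along the rails, level within 0.03 rad), the turn button stands at more than 1.3 rad, across the board, and the small cup stands upright and still on the board (all of step 1 and value of joint button above 1.3 rad and angle between cup_shelf's own z axis and vertical below 0.15 rad and z of cup_shelf in the frame of board_top between -0.004 and 0.006 m and horizontal distance between cup_shelf and board_top below 0.11 m and linear speed of cup_shelf below 0.02 m/s and velocity of joint button below 0.05 rad/s); the robot touches nothing.
It fails at once if the board is lifted off its rails or tipped (z of board_top in the frame of stand above 0.09 m or angle between board_top's own z axis and vertical above 0.2 rad).
It fails at once if the small cup on the board is tipped over or lifted (angle between cup_shelf's own z axis and vertical above 0.5 rad or z of cup_shelf in the frame of board_top above 0.025 m).
It fails at once if something else on the table is moved by more than 30 mm or tipped over (distance of any of cup_a, cup_b, cup_c, stamp, pumpkin, glue from where it was at the start of the episode above 0.03 m or angle between any of cup_a, cup_b, cup_c, stamp, pumpkin, glue's own z axis and vertical above 0.5 rad).
It also fails if it takes over 54 s, if anything falls off the work surface, if the arm or the gripper's body presses on something with over 40 N, if the wrist force passes 120 N, or if a joint passes its speed limit or range.

## Working session

There is one attempt and no reset: what is moved stays moved. The work goes in short steps, each a Python script; the robot and the scene stay as the last script left them, time stands still between calls to the robot, and variables do not carry over. Pictures are saved under pics/ and viewed, at most 10 in all, crops included, and the job is handed in when it is done.

```bash
mkdir -p pics; cat > h.py <<'E'
import numpy as np, cv2
from plant import arm, claw, eyes, job
def cam(n):
    c=eyes.camera_info(n); R,_=cv2.Rodrigues(np.array(c["rvec"],float)); return np.array(c["K"]),R,np.array(c["tvec"],float).ravel()
def cast(n,uv,z):
    K,R,t=cam(n); d=R.T@np.linalg.inv(K)@np.array([uv[0],uv[1],1.]); o=-R.T@t
    return o+d*(z-o[2])/d[2]
def cloud(n,depth):
    K,R,t=cam(n); v,u=np.mgrid[:400,:640]; p=np.stack([(u-K[0,2])/K[0,0]*depth,(v-K[1,2])/K[1,1]*depth,depth],-1)
    return (p-t)@R
def proj(n,p):
    K,R,t=cam(n); q=K@(R@np.array(p)+t); return q[:2]/q[2]
E
python3 - <<'E'
from h import *
for n in("top","scene"):
    im,d=eyes.grab_frame(n); np.savez(f"pics/{n}0.npz",im=im,d=d); cv2.imwrite(f"pics/{n}0.png",im[:,:,::-1])
    K,R,t=cam(n); print(n,K[0,0],-R.T@t,R[2])
print(arm.get_state()["time_s"])
E
```

```text
top 385.5556972319219 [0.47589484 0.04475139 0.85981273] [ 0.06851449 -0.03892303 -0.99689055]
scene 441.48923892022816 [ 1.01934622 -0.68387576  0.68678136] [-0.45970054  0.66494758 -0.5886596 ]
0.1
```

View pics/top0.png

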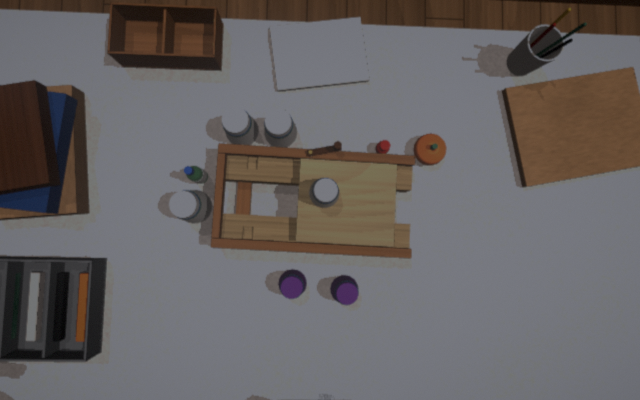

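View pics/scene0.png

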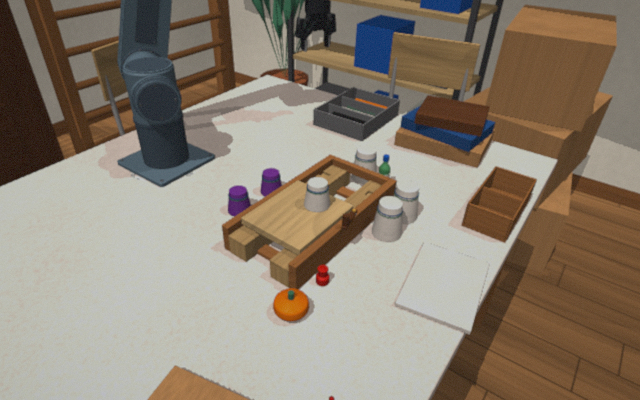

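Top view: the stand's stop bar is at left (u≈217) and its open end at right (u≈412). The board spans about (298..396, 160..246) and carries a white cup at (325,190). The button's peg is at (337,146) with its pivot near (310,152). The pumpkin is at (430,149), the stamp at (384,146) and the glue at (195,173). The cup candidates are the white one on the board at (325,190) and the purple look-alikes at (292,284) and (345,290). The white one fits because it stands on the board.

```bash
python3 - <<'E'
from h import *
f=np.load("pics/top0.npz"); im,d=f["im"],f["d"]; P=cloud("top",d)
hsv=cv2.cvtColor(im,cv2.COLOR_RGB2HSV)
for uv in [(350,156),(300,247),(217,200),(350,220),(250,230),(337,146),(322,150),(325,190),(402,175)]:
    print(uv,im[uv[1],uv[0]],hsv[uv[1],uv[0]],P[uv[1],uv[0]].round(3))
roi=np.zeros((400,640),bool); roi[138:262,205:420]=1
z=P[...,2]
m=roi&(hsv[...,1]>120)&(hsv[...,2]<150)&(z>.055)&(z<.0755)
m=cv2.morphologyEx(m.astype(np.uint8),cv2.MORPH_OPEN,np.ones((3,3)))
n,l,s,c=cv2.connectedComponentsWithStats(m); k=1+s[1:,4].argmax(); print(s[1:])
pts=np.argwhere(l==k)[:,::-1].astype(np.float32)
W=np.array([cast("top",p,.071)[:2] for p in pts],np.float32)
r=cv2.minAreaRect(W*1000); print("stand rect",r); print(cv2.boxPoints(r))
big=cv2.resize(im[130:270,200:450],None,fx=3,fy=3,interpolation=cv2.INTER_CUBIC)
big=np.clip(big*1.5,0,255).astype(np.uint8)
mm=cv2.resize((l==k).astype(np.uint8),None,fx=1,fy=1)[130:270,200:450]
cs,_=cv2.findContours(cv2.resize(mm,None,fx=3,fy=3,interpolation=0),cv2.RETR_LIST,cv2.CHAIN_APPROX_NONE)
cv2.drawContours(big,cs,-1,(0,255,0),1)
cv2.imwrite("pics/crop1.png",big[:,:,::-1])
E
```

```text
(350, 156) [97 68 48] [ 12 129  97] [ 0.626 -0.048  0.071]
(300, 247) [100  69  49] [ 12 130 100] [0.436 0.051 0.072]
(217, 200) [100  68  48] [ 12 133 100] [0.527 0.222 0.072]
(350, 220) [118 105  79] [ 20  84 118] [ 0.493 -0.049  0.076]
(250, 230) [107  87  65] [ 16 100 107] [0.468 0.157 0.041]
(337, 146) [60 41 34] [  8 111  60] [ 0.638 -0.018  0.105]
(322, 150) [56 40 33] [  9 105  56] [0.635 0.011 0.079]
(325, 190) [119 120 127] [116  16 127] [0.547 0.006 0.14 ]
(402, 175) [110  90  66] [ 16 102 110] [ 0.592 -0.162  0.051]
[[ 219  145   88   13  702]
 [ 315  152   99   12  664]
 [ 213  154   12   84  568]
 [ 212  239  198   18 1581]]
stand rect ((435.69561767578125, 27.970428466796875), (402.05706787109375, 16.886764526367188), 88.00068664550781)
[[ 420.244   -172.64116]
 [ 437.12045 -173.2303 ]
 [ 451.14725  228.58202]
 [ 434.27078  229.17116]]
```

View pics/crop1.png

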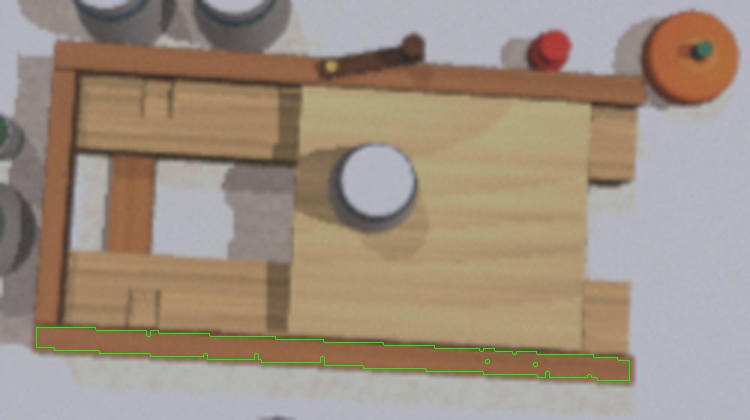

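```bash
cat >> h.py <<'E'
def frame():
    c=[(219,144.3),(415,164.3),(212.3,246.7),(410.3,257)]
    Q=np.array([cast("top",p,.071)[:2] for p in c])
    M=np.array([[220,-107],[-190,-107],[220,107],[-190,107]])/1000
    A=np.cov(M.T,Q.T,bias=True)[:2,2:]; U,S,V=np.linalg.svd(A); R=(U@V).T
    t=Q.mean(0)-R@M.mean(0); return R,t,(Q-t)@R-M
R2,t2,res=frame()
def w(x,y,z): return np.r_[R2@np.array([x,y])+t2,z]
def st(p): return R2.T@(np.array(p)[:2]-t2)
E
python3 - <<'E'
from h import *
print(R2,t2,res*1000)
f=np.load("pics/top0.npz"); im,d=f["im"],f["d"]; P=cloud("top",d)
for n,p,z in [("stop-side corner",(300.6,159),.078),("trail up",(397,164.5),.078),("trail low",(394.3,246.5),.078),("lead low",(296,240.5),.078),("pivot",(310.3,152.3),.079),("peg",(338,145.8),.105),("cup top",(325.5,188.5),.140),("pumpkin",(430,148),.04),("stamp",(384,146.5),.042)]:
    print(n,(st(cast("top",p,z))*1000).round(1))
L=(P[...,:2]-t2)@R2
hi=P[...,2]>.05
for n,a,b,c,d_ in [("cups",105,135,215,300),("pump",130,168,412,450),("stamp",135,160,370,395)]:
    k=L[a:b,c:d_][P[a:b,c:d_,2]>.03]; print(n,(k.min(0)*1000).round(),(k.max(0)*1000).round())
E
```

```text
[[ 0.04978734 -0.99875984]
 [ 0.99875984  0.04978734]] [0.52598014 0.00749274] [[  0.19123724   1.75151955]
 [  2.69040435  11.54722156]
 [ -4.92894032  -3.2555959 ]
 [  2.04729872 -10.04314522]]
stop-side corner [ 51.1 -86.7]
trail up [-147.9  -90.8]
trail low [-152.    77.6]
lead low [48.  79.4]
pivot [  32.3 -101.9]
peg [ -21.5 -114.1]
cup top [ -0.9 -23.6]
pumpkin [-227.  -139.6]
stamp [-125.8 -134.4]
cups [  35. -184.] [217.  52.]
pump [-264. -173.] [35. 52.]
stamp [-142. -150.] [35. 52.]
```

```bash
sed -i 's/(415,164.3)/(415,156)/' h.py; python3 - <<'E'
from h import *
print(R2,t2,(res*1000).round(1))
for n,p,z in [("stop-side corner",(300.6,159),.078),("trail up",(397,164.5),.078),("trail low",(394.3,246.5),.078),("lead low",(296,240.5),.078),("pivot",(310.3,152.3),.079),("peg",(338,145.8),.105),("cup top",(325.5,188.5),.140),("pumpkin",(430,148),.04),("stamp",(384,146.5),.042)]:
    print(n,(st(cast("top",p,z))*1000).round(1))
p=w(-200,0,.2)
# tool down; tool y along stand x or stand y
for s in (1,-1):
  for q in (0,1):
    yv=np.r_[R2[:,q]*s,0]; z=np.array([0,0,-1.]); R=np.c_[np.cross(yv,z),yv,z]
    for a in [(-200,0,.072),(-30,0,.072),(-60,-140,.11),(40,-30,.11)]:
        print(s,q,a,w(a[0]/1e3,a[1]/1e3,a[2]).round(3),np.round(arm.ik(w(a[0]/1e3,a[1]/1e3,a[2]),R),1) if arm.ik(w(a[0]/1e3,a[1]/1e3,a[2]),R) is not None else None)
E
```

```text
[[ 0.03232487 -0.99947741]
 [ 0.99947741  0.03232487]] [0.53061818 0.00750043] [[-1.8  2.6]
 [ 1.5  2. ]
 [-3.3 -2.4]
 [ 3.6 -2.1]]
stop-side corner [ 49.4 -83. ]
trail up [-149.6  -83.6]
trail low [-150.8   84.9]
lead low [49.3 83.2]
pivot [ 30.4 -97.8]
peg [ -23.6 -109.1]
cup top [ -1.5 -18.9]
pumpkin [-229.6 -131. ]
stamp [-128.3 -127.6]
1 0 (-200, 0, 0.072) [ 0.524 -0.192  0.072] [ -31.6   25.6   99.    -0.    55.4 -119.7]
1 0 (-30, 0, 0.072) [ 0.53  -0.022  0.072] [ -14.5   23.2  103.1   -0.    53.7 -102.6]
1 0 (-60, -140, 0.11) [ 0.669 -0.057  0.11 ] [ -14.4   33.1   79.5   -0.    67.4 -102.5]
1 0 (40, -30, 0.11) [0.562 0.047 0.11 ] [ -6.6  23.3  96.2  -0.   60.5 -94.7]
1 1 (-200, 0, 0.072) [ 0.524 -0.192  0.072] [-31.6  25.6  99.   -0.   55.4 150.3]
1 1 (-30, 0, 0.072) [ 0.53  -0.022  0.072] [-14.5  23.2 103.1  -0.   53.7 167.4]
1 1 (-60, -140, 0.11) [ 0.669 -0.057  0.11 ] [-14.4  33.1  79.5  -0.   67.4 167.5]
1 1 (40, -30, 0.11) [0.562 0.047 0.11 ] [ -6.6  23.3  96.2  -0.   60.5 175.3]
-1 0 (-200, 0, 0.072) [ 0.524 -0.192  0.072] [-31.6  25.6  99.   -0.   55.4  60.3]
-1 0 (-30, 0, 0.072) [ 0.53  -0.022  0.072] [-14.5  23.2 103.1  -0.   53.7  77.4]
-1 0 (-60, -140, 0.11) [ 0.669 -0.057  0.11 ] [-14.4  33.1  79.5  -0.   67.4  77.5]
-1 0 (40, -30, 0.11) [0.562 0.047 0.11 ] [-6.6 23.3 96.2 -0.  60.5 85.3]
-1 1 (-200, 0, 0.072) [ 0.524 -0.192  0.072] [-31.6  25.6  99.   -0.   55.4 -29.7]
-1 1 (-30, 0, 0.072) [ 0.53  -0.022  0.072] [-14.5  23.2 103.1  -0.   53.7 -12.6]
-1 1 (-60, -140, 0.11) [ 0.669 -0.057  0.11 ] [-14.4  33.1  79.5  -0.   67.4 -12.5]
-1 1 (40, -30, 0.11) [0.562 0.047 0.11 ] [-6.6 23.3 96.2 -0.  60.5 -4.7]
```

```bash
cat >> h.py <<'E'
_y=-np.r_[R2[:,1],0]; _z=np.array([0,0,-1.]); RT=np.c_[np.cross(_y,_z),_y,_z]
def mm(x,y,z): return w(x/1e3,y/1e3,z/1e3)
E
python3 - <<'E'
from h import *
claw.clamp(20)
arm.goto(mm(-200,0,200),RT)
f0=np.array(arm.get_state()["force"]); np.save("f0.npy",f0)
arm.movel(mm(-200,0,72),.15)
ex=np.r_[R2[:,0],0]
def F(): return (np.array(arm.get_state()["force"])-f0)@np.c_[ex,np.r_[R2[:,1],0],[0,0,1]]
print(F().round(2))
arm.movel(mm(-172,0,72),.05); x=-172
while F()[0]>-0.6 and x<-145: x+=2; arm.movel(mm(x,0,72),.04)
print("contact",x,F().round(2),arm.get_state()["time_s"],st(arm.get_state()["ee_pos"]))
arm.movel(mm(-62,0,72),.03)
print(F().round(2),arm.get_state()["time_s"])
im,d=eyes.grab_frame("top"); np.savez("pics/top1.npz",im=im,d=d)
cv2.imwrite("pics/crop2.png",cv2.resize(np.clip(im[130:270,200:450]*1.5,0,255).astype(np.uint8),None,fx=3,fy=3)[:,:,::-1])
E
```

```text
[-0.6   1.1   0.77]
contact -170 [-0.65  0.44  0.54] 5.65 [-1.70116789e-01  3.29719526e-05]
[-0.8   0.27 -0.47] 9.4
```

View pics/crop2.png

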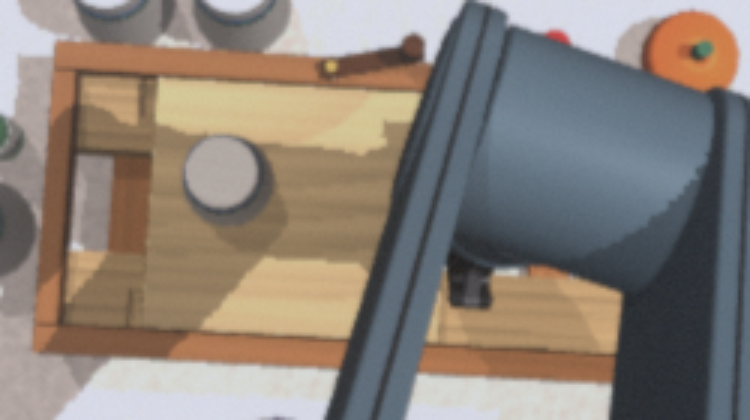

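The board rides straight, with its leading edge at crop (158,77)–(143,330) and the cup upright at (225,172). The button has not moved. Next I measure, then make 2 mm steps while watching the board's height in depth.

```bash
python3 - <<'E'
from h import *
f0=np.load("f0.npy"); ex=np.r_[R2[:,0],0]
def F(): return (np.array(arm.get_state()["force"])-f0)@np.c_[ex,np.r_[R2[:,1],0],[0,0,1]]
e=[st(cast("top",p,.078))*1000 for p in((252.7,155.7),(247.7,240))]; print("lead edge",e)
def H():
    im,d=eyes.grab_frame("top"); P=cloud("top",d); L=(P[...,:2]-t2)@R2
    out=[]
    for ya,yb in((-.07,-.04),(.03,.07)):
        k=(L[...,1]>ya)&(L[...,1]<yb)&(L[...,0]>.09)&(L[...,0]<.13)&(d>0)&(abs(P[...,2]-.075)<.012); out.append(np.median(P[...,2][k])*1000)
    return np.array(out).round(2)
h0=H(); print(h0,F().round(2))
x=-62; 
while x<-30:
    x+=2 if x>=-56 else 3
    arm.movel(mm(x,0,72),.02); h=H(); print(x,h,F().round(1))
    if (h-h0).mean()<-4 or F()[0]<-9: break
print(arm.get_state()["time_s"])
E
```

```text
lead edge [array([147.05389003, -83.81459083]), array([145.88100738,  87.22757048])]
[78.03 77.93] [-1.35  0.6   0.68]
-59 [77.94 78.18] [-0.7  0.9  0.5]
-56 [78.31 78.21] [-0.7  0.6 -0.1]
-54 [78.03 78.17] [-0.2  0.2 -0.3]
-52 [78.17 78.1 ] [0.1 0.4 0.3]
-50 [78.15 78.04] [-0.1  0.2 -0.5]
-48 [78.16 78.1 ] [-0.8  1.3 -0.4]
-46 [77.89 78.01] [-0.8  0.8  0.1]
-44 [78.09 78.12] [ 0.  -0.1  0. ]
-42 [71.13 71.15] [-0.6  0.9  0.7]
12.3
```

The board dropped 7 mm at both sides. Now I retreat and swing the button.

```bash
cat >> h.py <<'E'
def pose(th,off,z=110):  # finger behind the peg by off (mm) at button angle th
    p=np.array([30,-98])+55*np.array([-np.cos(th),np.sin(th)])-off*np.array([np.sin(th),np.cos(th)])
    c,s=np.cos(-th),np.sin(-th)
    return mm(p[0],p[1],z),np.array([[c,-s,0],[s,c,0],[0,0,1]])@RT
E
python3 - <<'E'
from h import *
arm.movel(mm(-70,0,72),.06); arm.movel(mm(-70,0,190),.15)
p,r=pose(-.2,45,190); arm.goto(p,r)
im,d=eyes.grab_frame("top"); cv2.imwrite("pics/crop3.png",cv2.resize(np.clip(im[130:270,200:450]*1.5,0,255).astype(np.uint8),None,fx=3,fy=3)[:,:,::-1])
p,r=pose(-.2,45,110); arm.movel(p,.1)
f0=np.array(arm.get_state()["force"]); np.save("f0.npy",f0)
p,r=pose(-.2,23); arm.movel(p,.05)
for th in np.arange(-.1,1.51,.16):
    p,r=pose(th,22.5); arm.movel(p,.05,rot=r); print(round(th,2),(np.array(arm.get_state()["force"])-f0).round(1))
p,r=pose(1.34,50); arm.movel(p,.08); arm.movel(p+[0,0,.09],.15)
im,d=eyes.grab_frame("top"); cv2.imwrite("pics/crop4.png",cv2.resize(np.clip(im[130:270,200:450]*1.5,0,255).astype(np.uint8),None,fx=3,fy=3)[:,:,::-1])
im,d=eyes.grab_frame("scene"); cv2.imwrite("pics/crop5.png",cv2.resize(np.clip(im[140:340,200:450]*1.5,0,255).astype(np.uint8),None,fx=3,fy=3)[:,:,::-1])
print(arm.get_state()["time_s"])
E
```

```text
-0.1 [-0.7  0.8 -1.2]
0.06 [-1.2  0.4 -0.9]
0.22 [-0.2 -0.3  0.9]
0.38 [-0.2  0.4  0.5]
0.54 [-1.4 -0.1  0.9]
0.7 [-0.1  0.1  0.3]
0.86 [-0.5  0.4  0. ]
1.02 [-1.1  0.3 -0.5]
1.18 [-0.2  0.1  0.6]
1.34 [-1.3  0.5 -0.1]
1.5 [-0.8 -0.3  0.3]
21.2833
```

View pics/crop4.png

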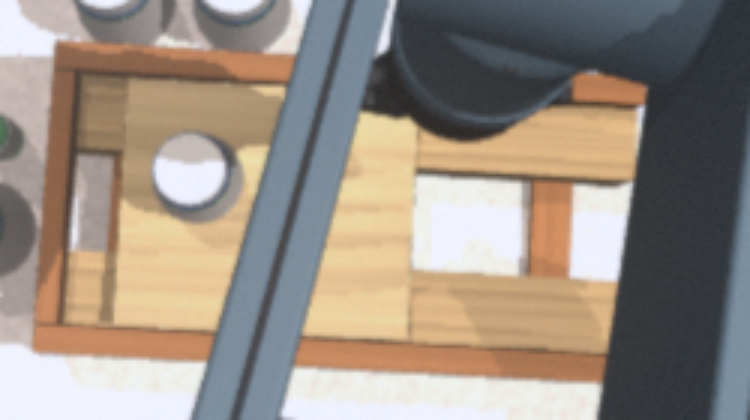

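View pics/crop5.png

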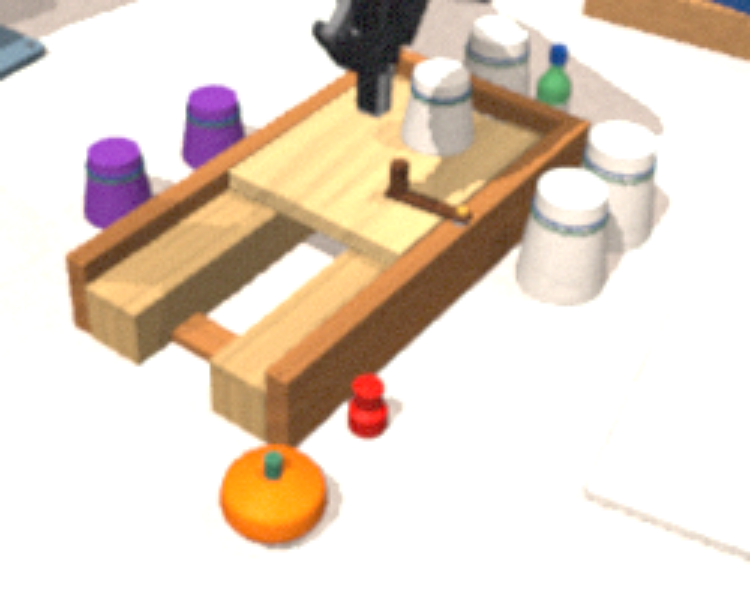

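Scene view: the board is down, the cup is upright at crop (437,108), and the button lies across with its peg top at (399,163) and pivot at (463,212). I clear the hand and measure the angle and board height.

```bash
python3 - <<'E'
from h import *
arm.goto([.3,.35,.3],RT)
print("scene peg",st(cast("scene",(333,194.3),.105))*1000,"piv",st(cast("scene",(354.3,210.7),.079))*1000)
im,d=eyes.grab_frame("top"); P=cloud("top",d); L=(P[...,:2]-t2)@R2*1000; Z=P[...,2]*1000
for b in((130,160,40,75),(130,160,-75,-50),(-20,10,40,75),(-20,10,-70,-45)):
    k=(L[...,0]>b[0])&(L[...,0]<b[1])&(L[...,1]>b[2])&(L[...,1]<b[3])&(abs(Z-72)<12); print(b,k.sum(),np.median(Z[k]).round(2))
k=(Z>97)&(Z<112)&(abs(L[...,0]-30)<45)&(abs(L[...,1]+60)<45); q=L[k].mean(0) if k.any() else None; print("peg",k.sum(),q, np.arctan2(q[1]+98,30-q[0]) if k.any() else "")
cv2.imwrite("pics/crop6.png",cv2.resize(np.clip(im[100:270,190:450]*1.5,0,255).astype(np.uint8),None,fx=3,fy=3)[:,:,::-1])
print(arm.get_state()["time_s"])
E
```

```text
scene peg [ 19.68882315 -46.90968866] piv [  28.35066563 -102.22598495]
(130, 160, 40, 75) 258 70.93
(130, 160, -75, -50) 175 71.1
(-20, 10, 40, 75) 251 70.9
(-20, 10, -70, -45) 171 70.99
peg 51 [ 23.4174207  -42.80635085] 1.452093660271172
23.0917
```

View pics/crop6.png

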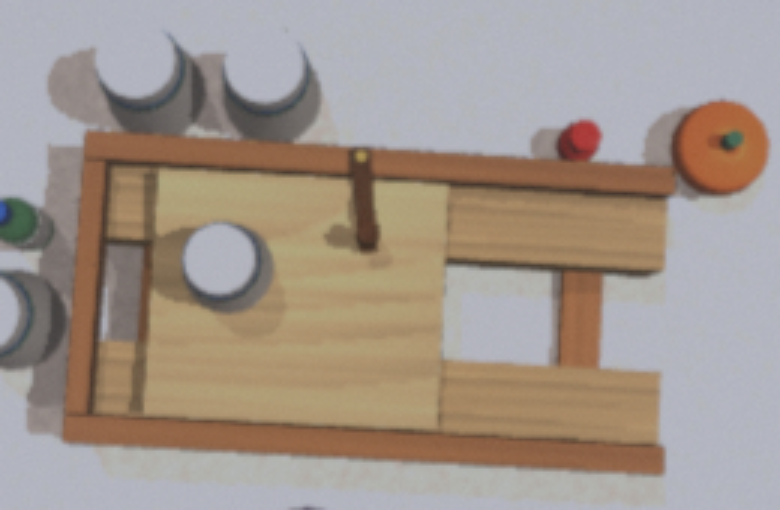

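The board is flush at 71 mm at all four corners, and the cup is upright at crop (220,260). The button stands at about 1.45 rad, with its pivot at (360,157) and peg at (367,240). The hand is clear and nothing else has moved.

```bash
python3 -c "
from h import *
print(job.hand_in())"
```

```text
the job is handed in; nothing more can be done
None
```

The job is handed in: the board lies flush in its notches, the small cup is upright on it, the turn button is across at about 1.45 rad (1.3 needed), the hand is clear, and it took about 23 s of the 54 s allowed; the judge returned no verdict.

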